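# Close the boom-tube clamp and drop in its swing bolt

## Task

Clamp the microscope's boom tube in its bench stand: swing the open hinged half of the clamp over the tube and press it down until it is fully home on the tube, then stand the swing bolt up into the slot of the closed half, feeling sideways for the slot where it is not quite in line, and let go. Use gentle force throughout (15 N is plenty; never as much as 30 N on the hinged half, nor 30 N of the bolt against it), leave the tube lying in its saddle and leave the screwdriver and the jar beside the clamp where they are.

Things in the scene. Friction and masses are not known exactly. Their poses are not given: they have to be found in the camera images.
- clamp: Fixed stand with the clamp's lower half. Origin on the table (z = 0) under the middle of the saddle; x along the tube, y to the hinge side, z up. Steel base plate 260 x 100 x 12 mm, aluminium saddle block 58 x 54 mm, cheeks up to z = 73 mm, plain rear rest at x = 160 mm. Tube axis at y = 0, z = 75 mm. All sizes and y, z below are mm in this frame, with the hinged half closed.
- hinge (a point): On the clamp: middle of the hinge axis of the upper half, at y = +31, z = 77, axis along x, between ears at x = +-24 to 29 that reach z = 84.
- cap: Aluminium hinged half, origin on the hinge axis. Home, its axes equal the clamp's; opening by A turns it by -A about x: its free end rises and swings to +y. Starts 75 to 105 degrees open; stiff hinge, 0.4 N m (6 N at the prongs), stays where left; stops on the tube. Closed: arch 30 wide in x over the tube, flat crown at z = 99 (y = -8 to 8), shoulder down to y = -27, then the fork.
- fork (a point): Where the middle of the fork's top would be if not shifted (closed: y = -41, z = 87); moves with cap. Fork: two prongs, y = -27 to -54, 8 thick, 30 wide overall, 11 wide slot between, open at the tips. The hinged half floats along its pin (tight, about 6 N): the slot really lies anywhere from 8 mm to -8 mm in x from this point, not measured, new each time: feel or look for it.
- pin (a point): On the clamp: middle of the bolt's pin, at y = -38, z = 40, axis along x, between ears at x = +-17 to 22, y = -48 to -24, that reach z = 49.
- bolt: Steel swing bolt, shank 8 thick; origin in its eye on the pin, z along the shank, x along the pin. Turned by +B about x it leans outward to -y. Starts 50 to 75 degrees out, stays where left (light friction), stops 3 degrees past upright, slides freely +-11 mm along the pin. Out of line it meets the prong tips at B = 0.45 rad; it cannot come in while the hinged half is 0.05 rad open.
- bar (a point): Middle of the bolt's crossbar, 58 mm from the pin: a round dark bar 50 long in x, 12 thick, that can be pinched over its two ends and turns between the fingers as the bolt swings. With the bolt upright in the slot its underside is 5 mm above the prongs.
- tube: Steel boom tube, 32 mm in diameter, 340 mm long, 0.5 kg, loose, lying in the saddle and the rear rest. Origin on its underside, 100 mm from the end nearest the robot; x along the tube.
- driver: Bystander: screwdriver 160 mm long lying about 0.2 m to the hinge side of the clamp; origin under its middle.
- jar: Bystander: amber glass jar, 40 mm across, 50 mm tall, about 0.2 m to the bolt side; origin under its middle.

How it is judged:
By the outcome, as a careful person would: the job done as asked, in the order asked, and still so for the second after the job is handed in, with the robot touching nothing.
It also fails if it takes over 72 s, if anything falls off the work surface, if the arm or the gripper's body presses on something with over 40 N, if the wrist force passes 120 N, or if a joint passes its speed limit or range.

## Robot

A 7-joint arm with a two-finger parallel gripper is mounted at the origin on the work surface. World frame = base frame: x ahead of the robot, y to its left, z up, the work surface at z = 0. Lengths are in m, angles in rad, forces in N, time in s.
With the tool pointing down it reaches from about 0.425 to 1.025 m from the base axis. Payload 3.6 kg.
Tool frame: the origin (TCP) lies midway between the tips of the shut fingers; the grasp point (between the pads) lies 19 mm behind it; z points along the fingers, y is the line along which they close (so a half turn about z gives the same grasp; the last joint's range is limited). The gripper opens to 85 mm and grips with 20 to 120 N. Pads are 22 mm wide; open, the fingers measure 114 mm over their backs; the gripper's body (76 mm by 85 mm) begins 54 mm behind the grasp point. The pads swing forward as they close: fully open they stand 13 mm farther back than shut.
Start: joints at [-1.403, 0.591, 0.048, 1.609, -0.033, 0.943, -0.034], TCP at [0.187, 0.7, 0.231] pointing down, gripper open.
Joint ranges: [-2.69, 2.69], [-0.47, 2.24], [-1.27, 1.36], [0.19, 2.51], [-1.53, 4.68], [0.08, 2.07], [-3.09, 3.09]. Speed limits (rad/s): [2.57, 2.57, 3.14, 3.14, 3.14, 3.14, 3.14].

## Interface

Orientations are given as a rotation vector (axis times angle).
In Python, from cell import monitor, optics, bot, models gives the robot as it stands.
- The arm moves only by the tool apply_moves, never from a script. Its argument "motion" is a list of rows, each a list of 5 numbers: the shift along the tool's x, y, z in m, then the turn about the tool's z in degrees, then the closure, from 0 (fully open) to 1 (shut). In form: [[x, y, z, spin, jaw], ...]. A call has 1 to 20 rows; each row is the pose to reach, as a shift and turn from the pose commanded when the call began, along the tool's axes at that moment; what a row does not reach only later rows make up. A row lasts 1/12 s, in which the tool goes at most 41.7 mm and 7.16 degrees, less where a joint would pass 70% of its speed; a pose out of reach is approached as far as the arm can. A call with a gripper value outside its range is refused whole. The fingers move at their own pace and stop on an object; "squeeze" is the grip in N (left out, the last holds). Time passes only in rows, so rows that repeat a pose let the fingers close. It gives the time, the measured TCP pose, the force, the opening and the grip force at its end, in the units of the state.
- monitor.sense(): the state, without advancing time (a new reading comes with each control period).
- optics.grab_frame(name): name is "side" or "top" or "wrist"; returns a dict with "img" (400x640x3 uint8, red, green, blue), "fx", "fy", "cx", "cy" (pixels), "pose" (4x4, takes a point from camera to world coordinates); the wrist camera has in their place "hand_eye" (4x4, takes a point from camera to tool coordinates, whose origin is the TCP and whose axes are the flange's). Camera axes: x right, y up, looking along -z (the intrinsics and any distortion apply to the point x, -y, -z); pixel columns grow to the right and rows downward; lengths in m; the calibration is good to about 2 mm. A picture is of the moment at which its call begins: read the wrist's pose just before it. There is no depth.
- bot.hand_in(): hands the job in; it is judged then, once.
Trained networks look in the newest picture that a camera, given by its name, has taken for a name from the list of things; names that differ only in an ending like _2 or _b are one class to them, and where a whole thing is asked for, a point or a joint stands for the part that bears it (a point fixed in the world has none). Each returns a list of dicts, best first, with "confidence" (0 to 1); they miss things now and then, are a little off and sometimes report something else, mostly with a low value. They report only what shows in the picture. A call takes as long as a camera call.
- models.look_for(camera, label): "position" ([column, row] in pixels, amid what is visible of it).
- models.pinpoint(camera, label): "position" ([column, row] in pixels: a listed point, or the origin of a listed thing).
The state is a dict: "clock": time; "joints": joint angles; "dq": joint speeds; "joint_efforts": joint torques, N m; "tcp_pos": TCP position; "eef_rot": TCP orientation; "wrist_force": force on the tool from outside, world axes, zero at the start; "moment": the same for the moment, N m; "gripper_width": finger opening in m; "gripper_force": force on a finger pad.
Only numpy, scipy, OpenCV 4.12 (cv2) and the standard library are available. Lean on these libraries where they do the work, as an engineer would, in place of code of your own. Each camera call takes 0.05 s, during which the arm holds its last target. There are 200 camera calls.

## Working session

There is one attempt and no reset: what is moved stays moved. The work goes in short steps, Python scripts to look and compute and a tool call to move; the robot and the scene stay as the last step left them, time stands still between calls to the robot, and variables do not carry over. Pictures are saved under pics/ and viewed, at most 10 in all, crops included, and the job is handed in when it is done.

Besides the shell and the picture viewer there is one more tool, called after ">>>" as name(argument=value, ...) on one line, values as JSON. apply_moves: Moves the arm, as the interface text tells. Its arguments: {"type":"object","properties":{"motion":{"type":"array","items":{"type":"array","items":{"type":"number"}}},"squeeze":{"type":"number"}},"required":["motion"]}

```bash
mkdir -p pics; ls
cat > h.py <<'E'
import numpy as np, cv2
from cell import monitor, optics, bot, models
from scipy.spatial.transform import Rotation as R
def cam(name):
    s=monitor.sense(); f=optics.grab_frame(name)
    if 'pose' in f: T=np.array(f['pose'])
    else:
        W=np.eye(4); W[:3,:3]=R.from_rotvec(s['eef_rot']).as_matrix(); W[:3,3]=s['tcp_pos']; T=W@np.array(f['hand_eye'])
    return f,T
def ray(f,T,p):
    d=np.array([(p[0]-f['cx'])/f['fx'],-(p[1]-f['cy'])/f['fy'],-1.]); d=T[:3,:3]@d
    return T[:3,3],d/np.linalg.norm(d)
def proj(f,T,P):
    q=np.linalg.inv(T)@np.append(P,1); return np.array([f['cx']+f['fx']*q[0]/-q[2], f['cy']-f['fy']*q[1]/-q[2]])
def atz(f,T,p,z):
    o,d=ray(f,T,p); return o+d*(z-o[2])/d[2]
def tri(rs):
    A=np.zeros((3,3));b=np.zeros(3)
    for o,d in rs:
        M=np.eye(3)-np.outer(d,d);A+=M;b+=M@o
    X=np.linalg.solve(A,b); return X,[np.linalg.norm((np.eye(3)-np.outer(d,d))@(X-o)) for o,d in rs]
def save(f,n): cv2.imwrite('pics/'+n,cv2.cvtColor(f['img'],cv2.COLOR_RGB2BGR))
E
python3 - <<'E'
from h import *
print(monitor.sense())
C={}
for c in ['side','top','wrist']:
    f,T=cam(c); C[c]=(f,T); save(f,c+'0.png'); print(c,{k:v for k,v in f.items() if k not in('img','pose')},T.round(3).tolist())
D={}
for n in ['clamp','hinge','cap','fork','pin','bolt','bar','tube','driver','jar']:
    rs=[]
    for c in C:
        for r in models.pinpoint(c,n)[:1]:
            print(n,c,np.round(r['position'],1),round(r['confidence'],2)); 
            if c!='wrist' and r['confidence']>.3: rs.append(ray(*C[c],r['position']))
    if len(rs)>1: X,e=tri(rs); print('  ->',X.round(4),np.round(e,4))
E
```

```text
pics
{'clock': 0.0, 'joints': array([-1.40353249,  0.5921315 ,  0.04829374,  1.60983479, -0.03331101,
        0.94267217, -0.03370222]), 'dq': array([-0.00043085,  0.00017101, -0.00208779, -0.00045251,  0.00030139,
       -0.00084886, -0.00085157]), 'joint_efforts': array([-4.21775649e-04, -5.48684120e+01,  1.54686850e+00, -1.98123997e+01,
        9.51582973e-03,  8.91699689e-03, -5.01556897e-06]), 'tcp_pos': array([0.18669295, 0.69969637, 0.23012717]), 'eef_rot': array([-0.40830486, -3.1147663 ,  0.00350898]), 'wrist_force': array([-0.03290566, -0.41274062, -0.46148491]), 'moment': array([-0.03692441,  0.06552082, -0.00372863]), 'gripper_force': 0.0, 'gripper_width': 0.08535155286811953}
side {'fx': 364.48404087322706, 'fy': 364.48404087322706, 'cx': 324.2597781030126, 'cy': 203.97098690610912} [[-0.963, 0.165, -0.214, 0.406], [-0.27, -0.539, 0.798, 0.672], [0.016, 0.826, 0.564, 0.52], [0.0, 0.0, 0.0, 1.0]]
top {'fx': 389.71343372698874, 'fy': 389.71343372698874, 'cx': 320.82158138938945, 'cy': 200.17043853418434} [[-0.155, 0.964, -0.214, 0.348], [-0.988, -0.15, 0.037, 0.075], [0.00
[... 831 characters left out ...]
ap side [358.3 229.8] 0.65
cap top [294.3 226.5] 0.81
  -> [0.4883 0.1108 0.0762] [0.0019 0.0019]
fork side [360.4 211.3] 0.63
fork top [283.1 229.2] 0.73
  -> [0.4805 0.1329 0.1361] [0.002 0.002]
pin side [347.7 225.8] 0.91
pin top [321.1 213.3] 0.89
  -> [0.52   0.0439 0.0286] [0.0001 0.0001]
bar side [349.7 196.5] 0.74
bar top [296.8 226.8] 0.57
  -> [0.4936 0.1042 0.1437] [0.0156 0.0156]
tube side [353.5 229.1] 0.65
tube top [308.2 226.7] 0.77
  -> [0.495  0.0798 0.0502] [0.0061 0.0061]
driver side [353.  334.4] 0.78
driver top [224.2 255.5] 0.74
  -> [0.4559 0.2931 0.0009] [0.002 0.002]
jar side [357.7 228.8] 0.45
jar top [374.5 192. ] 0.76
  -> [ 0.5489 -0.1142 -0.0918] [0.0292 0.0292]
```

Run:
```python
import cv2,numpy as np
a=cv2.imread('pics/side0.png')[110:360,200:500];b=cv2.imread('pics/top0.png')[120:320,200:440]
a=cv2.resize(a,(600,500),interpolation=2);b=cv2.resize(b,None,fx=2.5,fy=2.5,interpolation=2)
cv2.imwrite('pics/a.png',a);cv2.imwrite('pics/b.png',b)
```

```text
(no output)
```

View pics/a.png

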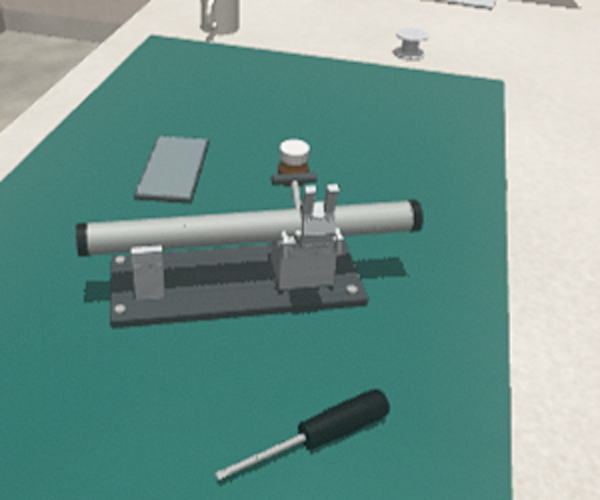

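View pics/b.png

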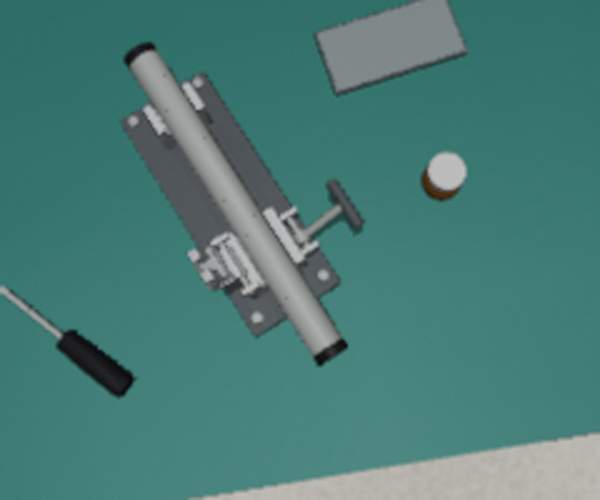

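The side view shows the tube at (241,229)–(408,217), the cap standing open with its prongs at about (357,205), and the bolt bar at (347,199). The top view shows the plate corners at (249,169), (281,149), (336,235) and (303,254), and the bar at (338,202). The top network's "bar" result was wrong, so I'll fit the clamp pose to the other points.

```bash
cat > fit.py <<'E'
from h import *
from scipy.optimize import least_squares
def model(p):
    x,y,yaw,A,B,c=p[:6]
    M=R.from_euler('z',yaw).as_matrix(); w=lambda v: M@(np.array(v)/1000.)+[x,y,0]
    rx=lambda a,v: R.from_euler('x',a).apply(v)
    d={'clamp':w([0,0,0]),'hinge':w([0,31,77]),'pin':w([0,-38,40]),
     'fork':w(np.array([0,31,77])+rx(-A,[0,-72,10])),'bar':w(np.array([p[6]*1000,-38,40])+rx(B,[0,0,58]))}
    for i,(a,b) in enumerate([(130,50),(130,-50),(-130,-50),(-130,50)]): d['c%d'%i]=w([a+c*1000,b,12])
    return d
E
python3 - <<'E'
from fit import *
C={c:cam(c) for c in ['side','top']}
obs=[]
for n in ['clamp','hinge','pin','fork','bar']:
    for c in C:
        r=models.pinpoint(c,n)[:1]
        if r and not(n=='bar' and c=='top'): obs.append((c,n,r[0]['position'],1))
obs+=[('top','bar',(338,202),1)]+[('top','c%d'%i,p,1) for i,p in enumerate([(248.8,168.8),(281.2,149.2),(336,235.2),(302.8,254)])]
obs+=[('side','c0',(255,272),.7),('side','c3',(384,261),.7)]
def res(p):
    d=model(p); return np.concatenate([(proj(*C[c],d[n])-q)*k for c,n,q,k in obs])
best=None
for yaw in np.arange(-3,3.2,.5):
    s=least_squares(res,[.51,.08,yaw,1.57,1.1,.05,0],loss='soft_l1')
    if best is None or s.cost<best.cost: best=s
print(best.x.round(4),best.cost)
for (c,n,q,k),r in zip(obs,best.fun.reshape(-1,2)): print(c,n,r.round(1))
for k,v in model(best.x).items(): print(k,v.round(4))
np.save('p.npy',best.x)
E
```

```text
[ 0.5043  0.0848  0.4087  1.8564  0.9655  0.0678 -0.0091] 19.245737186758546
top clamp [0.3 2.3]
side hinge [ 2.1 -1.7]
top hinge [-3.5 -2.5]
side pin [-0.5 -2. ]
top pin [-1.1 -0.2]
side fork [ 2.3 -0.6]
top fork [-1.6 -0.6]
side bar [-0.6 -0. ]
top bar [0.  0.9]
top c0 [-1.1 -0.3]
top c1 [ 0.3 -0.6]
top c2 [ 0.4 -1.5]
top c3 [-1.2  1.7]
side c0 [ 0.5 -2.1]
side c3 [ 0.8 -1.9]
clamp [0.5043 0.0848 0.    ]
hinge [0.492  0.1132 0.077 ]
pin [0.5194 0.0499 0.04  ]
fork [0.4801 0.1407 0.1433]
bar [0.5301 0.0026 0.073 ]
c0 [0.6659 0.2093 0.012 ]
c1 [0.7057 0.1175 0.012 ]
c2 [0.4671 0.0142 0.012 ]
c3 [0.4274 0.106  0.012 ]
```

```bash
cat >> h.py <<'E'
def go(P,yaw=None):
    s=monitor.sense(); M=R.from_rotvec(s['eef_rot']).as_matrix(); d=M.T@(np.array(P)-s['tcp_pos'])
    a=np.arctan2(M[1,1],M[0,1]); print('shift',d.round(4),'spin',None if yaw is None else round(-np.degrees(yaw-a),2),'z',M[:,2].round(3))
def cl(p,v):  # clamp mm -> world
    return R.from_euler('z',p[2]).apply(np.array(v)/1000.)+[p[0],p[1],0]
E
python3 -c "
from h import *
p=np.load('p.npy'); go(cl(p,[0,0,250]),p[2])"
```

```text
shift [-0.4654 -0.5131 -0.0187] spin 51.64 z [ 0. -0. -1.]
```

>>> apply_moves(motion=[[-0.465,-0.513,-0.019,51.6,0],[-0.465,-0.513,-0.019,51.6,0],[-0.465,-0.513,-0.019,51.6,0],[-0.465,-0.513,-0.019,51.6,0],[-0.465,-0.513,-0.019,51.6,0],[-0.465,-0.513,-0.019,51.6,0],[-0.465,-0.513,-0.019,51.6,0],[-0.465,-0.513,-0.019,51.6,0],[-0.465,-0.513,-0.019,51.6,0],[-0.465,-0.513,-0.019,51.6,0],[-0.465,-0.513,-0.019,51.6,0],[-0.465,-0.513,-0.019,51.6,0],[-0.465,-0.513,-0.019,51.6,0],[-0.465,-0.513,-0.019,51.6,0],[-0.465,-0.513,-0.019,51.6,0],[-0.465,-0.513,-0.019,51.6,0],[-0.465,-0.513,-0.019,51.6,0],[-0.465,-0.513,-0.019,51.6,0],[-0.465,-0.513,-0.019,51.6,0]])

```text
clock: 3.83
tcp_pos: [0.5048, 0.083, 0.2507]
eef_rot: [1.729, 2.622, 0.001]
wrist_force: [0.2, 0.4, -0.3]
gripper_width: 0.0852
gripper_force: 0.0
```

Run:
```python
from fit import *
f,T=cam('wrist'); save(f,'w1.png'); p=np.load('p.npy'); d=model(p)
for n in ['clamp','hinge','pin','fork','bar']:
    print(n,[(np.round(r['position'],1),round(r['confidence'],2)) for r in models.pinpoint('wrist',n)[:2]],proj(f,T,d[n]).round(1))
```

```text
clamp [(array([327. , 208.2]), 0.7), (array([325.8, 164.2]), 0.62)] [327.4 166.4]
hinge [(array([327. , 146.8]), 0.89)] [327.5 148.4]
pin [(array([327.5, 207.4]), 0.59)] [327.6 209.5]
fork [(array([327.9, 118.2]), 0.65)] [327.6 118.4]
bar [(array([324.3, 263.5]), 0.57)] [318.8 265.1]
```

View pics/w1.png

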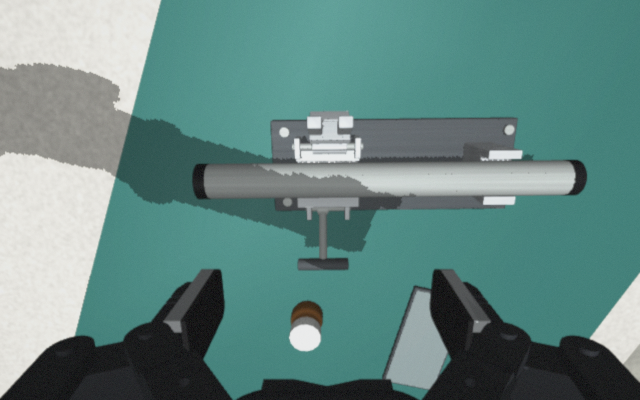

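The wrist view agrees with the fit: tube level at row 179, prongs at (314,122) and (346,122), hinge ears at columns 297 and 361, bar centred at (323,264). I'll refit with this picture included.

Run:
```python
from fit import *
C={c:cam(c) for c in ['wrist','side','top']}
p0=np.load('p.npy')
obs=[('wrist','hinge',(328.5,147),3),('wrist','pin',(327.7,208),3),('wrist','fork',(328,118.3),2),('wrist','bar',(323,264.2),3)]
obs+=[('wrist','c0',(517.5,118),2),('wrist','c3',(271.5,121.5),2)]
obs+=[('top','bar',(338,202),1),('side','bar',(349.7,196.5),1),('side','fork',(360.4,211.3),1),('side','pin',(347.7,225.8),1),('top','pin',(321,213.3),1)]+[('top','c%d'%i,q,1) for i,q in enumerate([(248.8,168.8),(281.2,149.2),(336,235.2),(302.8,254)])]
def res(p):
    d=model(p); return np.concatenate([(proj(*C[c],d[n])-q)*k for c,n,q,k in obs])
s=least_squares(res,p0,loss='soft_l1',f_scale=2); print(s.x.round(4))
for (c,n,q,k),r in zip(obs,s.fun.reshape(-1,2)): print(c,n,(r/k).round(1))
p=s.x; np.save('p.npy',p); d=model(p)
for k in ['hinge','fork','bar']: print(k,d[k].round(4))
f,T=C['wrist']; print('tube ends proj',[proj(f,T,cl(p,[x,0,75])).round(1) for x in(-100,240)])
# gripper-side: start of push, clamp y=+85, z=TCP 132
for v in ([0,95,200],[0,75,125]): go(cl(p,v),p[2])
```

```text
[ 0.5027  0.0897  0.42    1.838   0.9525  0.0692 -0.0059]
wrist hinge [-0.5  0.1]
wrist pin [0.6 0.6]
wrist fork [0.1 0.1]
wrist bar [-0.1 -0. ]
wrist c0 [0.8 0.8]
wrist c3 [-1.8 -0.7]
top bar [-3.   0.4]
side bar [-2.8  3.1]
side fork [1.3 0.5]
side pin [ 0. -1.]
top pin [-4.4  0.5]
top c0 [-3.8  0.7]
top c1 [-2.6  0. ]
top c2 [-1.7 -1.4]
top c3 [-3.   2.2]
hinge [0.4901 0.118  0.077 ]
fork [0.4784 0.1442 0.1438]
bar [0.5321 0.0095 0.0736]
tube ends proj [array([219.5, 181.5]), array([589.9, 178.7])]
shift [ 0.0989 -0.0002  0.0503] spin -0.51 z [-0.  0. -1.]
shift [0.0789 0.     0.1253] spin -0.51 z [-0.  0. -1.]
```

Run:
```python
from fit import *
print(monitor.sense()['tcp_pos'],monitor.sense()['dq'].round(3))
C={c:cam(c) for c in ['wrist','side','top']}; print(monitor.sense()['tcp_pos'])
a=cv2.imread('pics/w1.png'); save(C['wrist'][0],'w2.png'); b=cv2.imread('pics/w2.png')
g=lambda i:np.float32(cv2.cvtColor(i,6))[90:260,180:600]
print('img shift',cv2.phaseCorrelate(g(a),g(b)))
for n in ['hinge','pin','fork','bar','clamp']:
    print(n,[(c,np.round(r['position'],1),round(r['confidence'],2)) for c in C for r in models.pinpoint(c,n)[:1]])
```

```text
[0.50364876 0.0858103  0.25026947] [ 0.006  0.001  0.007 -0.001  0.001 -0.001  0.001]
[0.50383034 0.08522507 0.25030165]
img shift ((0.13045779230048993, 3.935417750738708), 0.7947785458937594)
hinge [('wrist', array([326.6, 146.4]), 0.7), ('side', array([351.8, 229. ]), 0.8)]
pin [('wrist', array([327.7, 211. ]), 0.68), ('side', array([349.3, 226.1]), 0.74)]
fork [('wrist', array([327.5, 122.4]), 0.83), ('side', array([359.1, 208.7]), 0.58)]
bar [('wrist', array([321.9, 269.2]), 0.87), ('side', array([346. , 198.1]), 0.65)]
clamp [('wrist', array([330.3, 150.9]), 0.63)]
```

Run:
```python
from fit import *
C={c:cam(c) for c in ['wrist','side','top']}
save(C['wrist'][0],'w3.png')
p0=np.load('p.npy')
D=4
obs=[('wrist','hinge',(328.5,147+D),3),('wrist','pin',(327.7,207.5+D),3),('wrist','fork',(328,118.3+D),2),('wrist','bar',(323,264.2+D),3)]
obs+=[('wrist','c0',(517.5,118+D),2),('wrist','c3',(271.5,121.5+D),2)]
obs+=[('top','bar',(338,202),1),('side','bar',(349.7,196.5),1),('side','fork',(360.4,211.3),1),('side','pin',(347.7,225.8),1),('top','pin',(321,213.3),1)]+[('top','c%d'%i,q,1) for i,q in enumerate([(248.8,168.8),(281.2,149.2),(336,235.2),(302.8,254)])]
def res(p):
    d=model(p); return np.concatenate([(proj(*C[c],d[n])-q)*k for c,n,q,k in obs])
s=least_squares(res,p0,loss='soft_l1',f_scale=2); print(s.x.round(4))
for (c,n,q,k),r in zip(obs,s.fun.reshape(-1,2)): print(c,n,(r/k).round(1))
p=s.x; np.save('p.npy',p); d=model(p)
for k in ['hinge','fork','bar']: print(k,d[k].round(4))
f,T=C['wrist']; print('tube ends proj',[proj(f,T,cl(p,[x,0,75])).round(1) for x in(-100,240)])
print(monitor.sense()['tcp_pos'])
for v in ([0,95,200],[0,75,125]): go(cl(p,v),p[2])
a=cv2.imread('pics/w2.png');b=cv2.imread('pics/w3.png')
g=lambda i:np.float32(cv2.cvtColor(i,6))[90:260,180:600]
print('img shift',cv2.phaseCorrelate(g(a),g(b)))
```

```text
[ 0.5048  0.0846  0.417   1.8551  0.9958  0.0696 -0.0059]
wrist hinge [-0.5  0.3]
wrist pin [0.6 0.4]
wrist fork [ 0. -0.]
wrist bar [-0.1 -0.4]
wrist c0 [0.5 0.4]
wrist c3 [-1.3 -1.1]
top bar [-0.5 -0.8]
side bar [-3.3  2.2]
side fork [ 0.7 -0.7]
side pin [-0.3 -2.5]
top pin [-2.4 -0.6]
top c0 [-1.8 -0.6]
top c1 [-0.6 -1.2]
top c2 [ 0.1 -2.6]
top c3 [-1.3  0.8]
hinge [0.4923 0.113  0.077 ]
fork [0.4802 0.1402 0.1433]
bar [0.5345 0.003  0.0715]
tube ends proj [array([219.8, 185.4]), array([588.8, 182.6])]
[0.50396258 0.0849594  0.25032183]
shift [ 0.0943 -0.0001  0.0503] spin -0.43 z [ 0. -0. -1.]
shift [7.430e-02 1.000e-04 1.253e-01] spin -0.43 z [ 0. -0. -1.]
img shift ((0.10173523049937216, -1.1004633828977148), 0.9357513841287589)
```

Fit is consistent to 1–2 mm. I'll go to the hinge side of the cap with the fingers shut.

>>> apply_moves(motion=[[0.03,0,0.02,-0.4,1],[0.06,0,0.05,-0.4,1],[0.087,0,0.05,-0.4,1],[0.087,0,0.05,-0.4,1],[0.087,0,0.08,-0.4,1],[0.087,0,0.11,-0.4,1],[0.087,0,0.11,-0.4,1],[0.087,0,0.11,-0.4,1],[0.087,0,0.11,-0.4,1],[0.087,0,0.11,-0.4,1]], squeeze=30)

```text
clock: 6.17
tcp_pos: [0.4707, 0.1648, 0.1419]
eef_rot: [1.714, 2.631, 0.004]
wrist_force: [-0.7, -0.2, -0.3]
gripper_width: -0.0002
gripper_force: 0.0
```

Run:
```python
from h import *
p=np.load('p.npy'); s=monitor.sense(); print(s['gripper_width'],s['wrist_force'].round(1),(1000*R.from_euler('z',-p[2]).apply(s['tcp_pos']-[p[0],p[1],0])).round(1))
```

```text
-0.00015552302968074527 [-0.7 -0.2 -0.3] [  1.3  87.1 141.9]
```

>>> apply_moves(motion=[[-0.006,0,0,0,1],[-0.012,0,0,0,1],[-0.017,0,0,0,1],[-0.022,0,0,0,1],[-0.027,0,0,0,1],[-0.032,0,0,0,1],[-0.037,0,0,0,1],[-0.042,0,-0.001,0,1],[-0.047,0,-0.002,0,1],[-0.053,0,-0.002,0,1],[-0.059,0,-0.002,0,1],[-0.059,0,-0.002,0,1]])

```text
clock: 7.17
tcp_pos: [0.4925, 0.1117, 0.1423]
eef_rot: [-1.713, -2.63, -0.001]
wrist_force: [-1.6, 5.1, -1.4]
gripper_width: -0.0004
gripper_force: 2.1
```

```bash
cat > st.py <<'E'
from h import *
p=np.load('p.npy'); s=monitor.sense(); B=R.from_euler('z',-p[2]); print(s['clock'],s['gripper_width'].round(4),B.apply(s['wrist_force']).round(1),(1000*B.apply(s['tcp_pos']-[p[0],p[1],0])).round(1))
E
python3 - <<'E'
from st import *
f,T=cam('side'); print([(r['position'],r['confidence']) for r in models.pinpoint('side','fork')[:1]])
cv2.imwrite('pics/s2.png',cv2.resize(cv2.cvtColor(f['img'],4)[130:280,240:440],(800,600)))
E
```

```text
Traceback (most recent call last):
  File "st.py", line 2, in <module>
    p=np.load('p.npy'); s=monitor.sense(); B=R.from_euler('z',-p[2]); print(s['clock'],s['gripper_width'].round(4),B.apply(s['wrist_force']).round(1),(1000*B.apply(s['tcp_pos']-[p[0],p[1],0])).round(1))
                                                                                       ^^^^^^^^^^^^^^^^^^^^^^^^
AttributeError: 'float' object has no attribute 'round'
```

The 5 N reaction means the cap is being pushed as planned. Continuing along the arc.

>>> apply_moves(motion=[[-0.006,0,0.001,0,1],[-0.012,0,0.002,0,1],[-0.018,0,0.003,0,1],[-0.024,0,0.005,0,1],[-0.03,0,0.008,0,1],[-0.036,0,0.011,0,1],[-0.042,0,0.015,0,1],[-0.048,0,0.019,0,1],[-0.053,0,0.024,0,1],[-0.058,0,0.029,0,1],[-0.063,0,0.035,0,1],[-0.065,0,0.039,0,1],[-0.067,0,0.043,0,1],[-0.067,0,0.043,0,1]])

```text
clock: 8.33
tcp_pos: [0.5206, 0.0491, 0.099]
eef_rot: [1.715, 2.632, -0.0]
wrist_force: [0.3, 3.3, 2.5]
gripper_width: 0.0001
gripper_force: 1.4
```

```bash
sed -i "s/s\['gripper_width'\].round(4)/round(s['gripper_width'],4)/" st.py
python3 - <<'E'
from st import *
f,T=cam('side'); print([(r['position'],r['confidence']) for r in models.pinpoint('side','fork')[:1]])
cv2.imwrite('pics/s2.png',cv2.resize(cv2.cvtColor(f['img'],4)[130:280,240:440],(800,600)))
E
```

```text
8.3333 0.0001 [1.6 2.9 2.5] [  0.  -38.8  99. ]
[([348.6, 203.2], 0.95)]
```

View pics/s2.png

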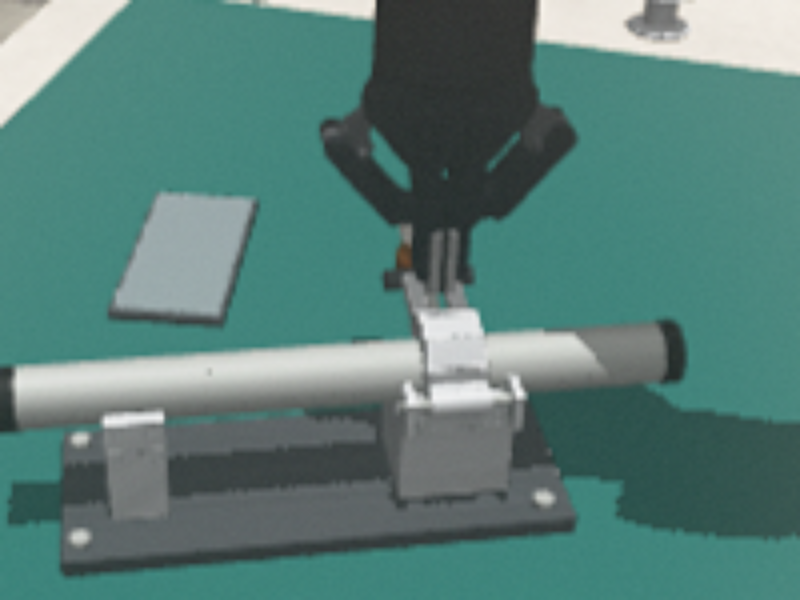

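The cap now lies over the tube, with the fingertips on the prongs at crop (440,300). Next I press down slowly.

>>> apply_moves(motion=[[-0.001,0,0.002,0,1],[-0.002,0,0.004,0,1],[-0.002,0,0.006,0,1],[-0.002,0,0.008,0,1],[-0.002,0,0.009,0,1],[-0.002,0,0.01,0,1],[-0.002,0,0.01,0,1],[-0.002,0,0.01,0,1]])

```text
clock: 9.1
tcp_pos: [0.5215, 0.047, 0.0894]
eef_rot: [1.714, 2.631, -0.0]
wrist_force: [0.3, 0.0, 2.8]
gripper_width: -0.0001
gripper_force: 1.7
```

```bash
python3 st.py
```

```text
9.1 -0.0001 [ 0.3 -0.1  2.8] [  0.  -41.1  89.4]
```

>>> apply_moves(motion=[[0,0,0.001,0,1],[0,0,0.001,0,1],[0,0,0.002,0,1],[0,0,0.002,0,1]])

```text
clock: 9.43
tcp_pos: [0.5216, 0.0468, 0.0874]
eef_rot: [1.714, 2.631, -0.0]
wrist_force: [1.2, -2.6, 4.8]
gripper_width: 0.0001
gripper_force: 2.4
```

```bash
python3 st.py
```

```text
9.4333 0.0001 [ 0.1 -2.8  4.8] [  0.1 -41.3  87.4]
```

>>> apply_moves(motion=[[0,0,0.0005,0,1],[0,0,0.001,0,1],[0,0,0.001,0,1],[0,0,0.001,0,1]])

```text
clock: 9.77
tcp_pos: [0.5217, 0.0468, 0.0867]
eef_rot: [1.714, 2.631, 0.0]
wrist_force: [-0.6, -2.7, 6.9]
gripper_width: 0.0001
gripper_force: 3.6
```

>>> apply_moves(motion=[[0,0,0.0005,0,1],[0,0,0.001,0,1],[0,0,0.001,0,1],[0,0,0.001,0,1]])

```text
clock: 10.1
tcp_pos: [0.5218, 0.0467, 0.0862]
eef_rot: [1.715, 2.631, 0.001]
wrist_force: [-1.1, -3.4, 11.9]
gripper_width: 0.0003
gripper_force: 6.1
```

>>> apply_moves(motion=[[0,0,0.0005,0,1],[0,0,0.0005,0,1],[0,0,0.0005,0,1],[0,0,0.0005,0,1]])

```text
clock: 10.43
tcp_pos: [0.5218, 0.0467, 0.086]
eef_rot: [1.715, 2.63, 0.001]
wrist_force: [-1.2, -2.3, 15.2]
gripper_width: -0.0
gripper_force: 7.4
```

```bash
python3 st.py
```

```text
10.4333 -0.0 [-2.  -1.6 15.2] [  0.2 -41.6  86. ]
```

Seated: it holds at 15 N with the tip at z=86. Now lift, open, and look at the slot and bar.

>>> apply_moves(motion=[[0,0,-0.01,0,1],[0,0,-0.03,0,1],[-0.01,0,-0.06,0,0],[-0.018,0,-0.09,0,0],[-0.018,0,-0.115,0,0],[-0.018,0,-0.115,0,0],[-0.018,0,-0.115,0,0],[-0.018,0,-0.115,0,0],[-0.018,0,-0.115,0,0],[-0.018,0,-0.115,0,0],[-0.018,0,-0.115,0,0],[-0.018,0,-0.115,0,0]])

```text
clock: 11.43
tcp_pos: [0.5279, 0.0312, 0.199]
eef_rot: [-1.714, -2.632, 0.002]
wrist_force: [1.0, -0.1, 0.2]
gripper_width: 0.0852
gripper_force: 0.0
```

Run:
```python
from st import *
from fit import model
f,T=cam('wrist'); q=p.copy(); q[3]=0; d=model(q)
for n in ['hinge','pin','fork','bar']: print(n,[(np.round(r['position'],1),round(r['confidence'],2)) for r in models.pinpoint('wrist',n)[:1]],proj(f,T,d[n]).round(1))
for x in(-15,15): print('prong edge x',x,proj(f,T,cl(p,[x,-50,87])).round(1))
cv2.imwrite('pics/w4.png',cv2.resize(cv2.cvtColor(f['img'],4)[100:300,210:450],(720,600),interpolation=2))
```

```text
11.4333 0.0852 [ 0.9 -0.5  0.2] [ -0.6 -58.1 199. ]
hinge [(array([327.8,  72.9]), 0.71)] [328.7  78.6]
pin [(array([328.1, 161.6]), 0.66)] [328.5 165.7]
fork [(array([327.7, 179.3]), 0.93)] [328.7 181.7]
bar [(array([321.7, 230.5]), 0.94)] [321.3 231.9]
prong edge x -15 [308.5 193.5]
prong edge x 15 [348.8 193.5]
```

View pics/w4.png

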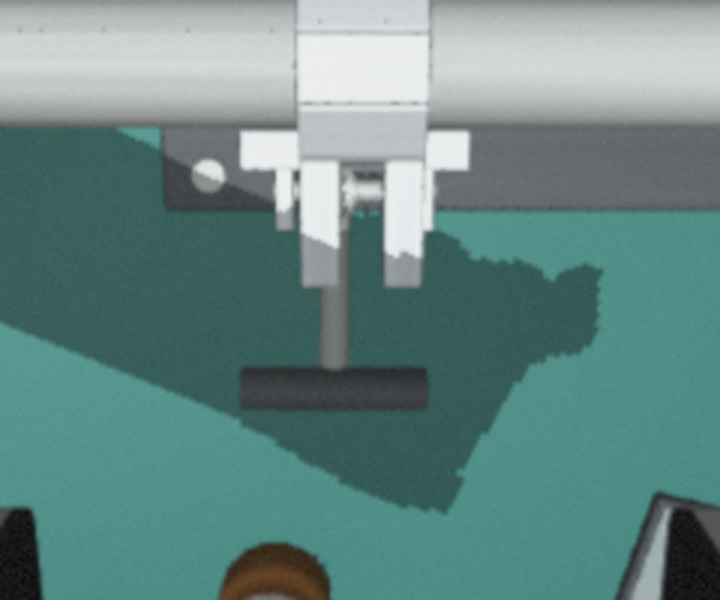

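The prongs' slot is centred at about pixel (330.5,195), and the bar and shank are centred at column 321.3, so the bolt must shift about +7 mm in x. Tube and cap look right. Next I compute the grasp.

Run:
```python
from st import *
f,T=cam('wrist'); b=models.pinpoint('wrist','bar')[0]['position']; print(b)
B2=lambda P:(1000*R.from_euler('z',-p[2]).apply(P-[p[0],p[1],0])).round(1)
print('bar',B2(atz(f,T,b,.0715)),'slot',B2(atz(f,T,(330.5,195),.086)))
for v in ([-6,-86.5,120],[-6,-86.5,50]): go(cl(p,v),p[2])
```

```text
11.6833 0.0853 [-0.5 -0.3 -0.1] [-1.000e-01 -5.840e+01  1.997e+02]
[321.3, 225.2]
bar [ -5.3 -81.5  71.5] slot [  2. -52.  86.]
shift [-0.0281 -0.0059  0.0798] spin -0.04 z [ 0. -0. -1.]
shift [-0.0281 -0.0059  0.1498] spin -0.04 z [ 0. -0. -1.]
```

>>> apply_moves(motion=[[-0.01,-0.006,0.03,0,0],[-0.026,-0.006,0.06,0,0],[-0.026,-0.006,0.08,0,0],[-0.026,-0.006,0.1,0,0],[-0.026,-0.006,0.12,0,0],[-0.026,-0.006,0.12,0,0],[-0.026,-0.006,0.12,0,0],[-0.026,-0.006,0.12,0,0]])

```text
clock: 12.45
tcp_pos: [0.5341, 0.0049, 0.0806]
eef_rot: [1.714, 2.632, 0.001]
wrist_force: [0.5, 0.2, 0.2]
gripper_width: 0.0853
gripper_force: 0.0
```

Run:
```python
from st import *
f,T=cam('wrist'); 
for n in ['bar','fork']:print(n,models.pinpoint('wrist',n)[:1])
cv2.imwrite('pics/w5.png',f['img'][...,::-1])
B2=lambda P:(1000*R.from_euler('z',-p[2]).apply(P-[p[0],p[1],0])).round(1)
b=models.pinpoint('wrist','bar')[0]['position']
print('bar',B2(atz(f,T,b,.073)))
```

```text
12.45 0.0853 [ 0.5 -0.1  0.2] [ -5.6 -84.7  80.6]
bar [{'position': [326.4, 264.9], 'confidence': 0.82}]
fork [{'position': [340.3, 179.8], 'confidence': 0.82}]
bar [ -6.4 -82.9  73. ]
```

View pics/w5.png

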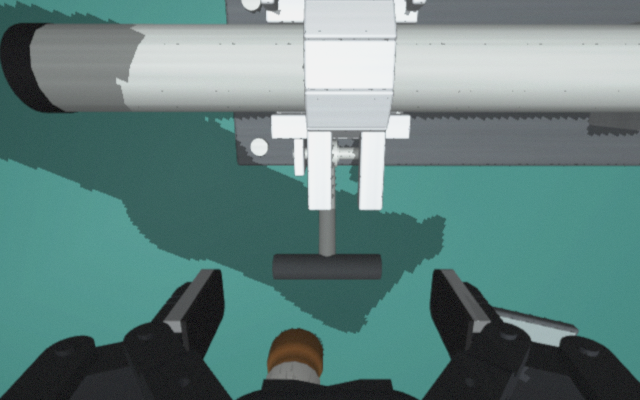

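The bar at (327,266) sits midway between the fingers. The slot centre is at (346,208), about 7.5 mm in +x of the bolt. Descend and pinch.

>>> apply_moves(motion=[[0,0,0.01,0,0],[0,0,0.02,0,0],[0,0,0.029,0,0],[0,0,0.029,0,0],[0,0,0.029,0,0.3],[0,0,0.029,0,1],[0,0,0.029,0,1],[0,0,0.029,0,1],[0,0,0.029,0,1],[0,0,0.029,0,1],[0,0,0.029,0,1]], squeeze=20)

```text
clock: 13.57
tcp_pos: [0.5336, 0.0049, 0.051]
eef_rot: [1.714, 2.632, 0.0]
wrist_force: [0.7, -0.5, 0.1]
gripper_width: 0.0496
gripper_force: 23.0
```

Run:
```python
from st import *
f,T=cam('wrist'); cv2.imwrite('pics/w6.png',f['img'][...,::-1])
```

```text
13.5667 0.0496 [ 0.4 -0.7  0.1] [ -6.  -84.5  51. ]
```

View pics/w6.png

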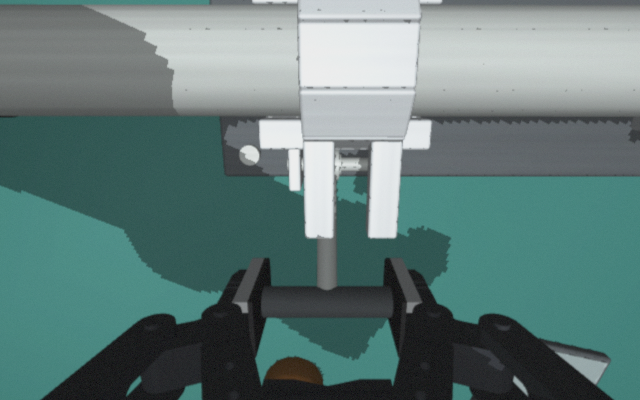

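Bar is pinched (49.6 mm) and centred. Slide +7.6 mm to line up with the slot, then swing to just short of the prong tips.

>>> apply_moves(motion=[[0,0.002,0,0,1],[0,0.004,0,0,1],[0,0.006,0,0,1],[0,0.0076,0,0,1],[0.002,0.0076,-0.0024,0,1],[0.0042,0.0076,-0.0048,0,1],[0.0063,0.0076,-0.0068,0,1],[0.0084,0.0076,-0.0088,0,1],[0.0107,0.0076,-0.0106,0,1],[0.013,0.0076,-0.0123,0,1],[0.0155,0.0076,-0.0138,0,1],[0.018,0.0076,-0.0153,0,1],[0.018,0.0076,-0.0153,0,1]])

```text
clock: 14.7
tcp_pos: [0.5338, 0.0243, 0.0669]
eef_rot: [1.713, 2.631, 0.001]
wrist_force: [1.8, -4.3, 3.1]
gripper_width: 0.0495
gripper_force: 23.2
```

```bash
python3 st.py
```

```text
14.7 0.0495 [-0.1 -4.7  3.1] [  2.1 -66.9  66.9]
```

>>> apply_moves(motion=[[0.0013,0,-0.0007,0,1],[0.0026,0,-0.0013,0,1],[0.0039,0,-0.0019,0,1],[0.0052,0,-0.0025,0,1],[0.0052,0,-0.0025,0,1]])

```text
clock: 15.12
tcp_pos: [0.532, 0.0287, 0.0694]
eef_rot: [1.714, 2.63, 0.001]
wrist_force: [2.1, -4.7, 3.3]
gripper_width: 0.0494
gripper_force: 23.3
```

Run:
```python
from st import *
f,T=cam('wrist'); cv2.imwrite('pics/w7.png',f['img'][100:400,120:520][...,::-1])
```

```text
15.1167 0.0494 [ 0.  -5.1  3.3] [  2.2 -62.2  69.4]
```

View pics/w7.png

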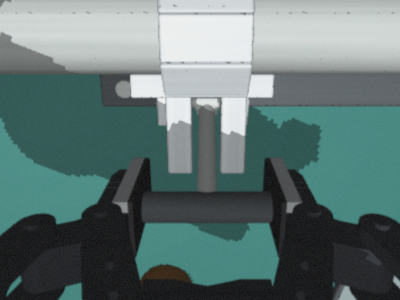

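The shank at crop column 207 sits between the prong edges at 190 and 221, so it is in line and there is no new contact force. Swing it upright.

>>> apply_moves(motion=[[0.0028,0,-0.001,0,1],[0.0055,0,-0.002,0,1],[0.0083,0,-0.0028,0,1],[0.0111,0,-0.0034,0,1],[0.0139,0,-0.0039,0,1],[0.0168,0,-0.0043,0,1],[0.0168,0,-0.0043,0,1]])

```text
clock: 15.75
tcp_pos: [0.5255, 0.0446, 0.0741]
eef_rot: [1.713, 2.63, 0.003]
wrist_force: [2.2, -4.7, 7.3]
gripper_width: 0.0495
gripper_force: 24.0
```

```bash
python3 st.py
```

```text
15.75 0.0495 [ 0.1 -5.2  7.3] [  2.7 -45.   74.1]
```

>>> apply_moves(motion=[[0.002,0,0,0,1],[0.004,0,0,0,1],[0.006,0,0,0,1],[0.007,0,0,0,1],[0.007,0,0,0,1]])

```text
clock: 16.17
tcp_pos: [0.5233, 0.0511, 0.0744]
eef_rot: [1.713, 2.63, 0.004]
wrist_force: [1.7, -3.7, 9.2]
gripper_width: 0.0493
gripper_force: 24.4
```

Run:
```python
from st import *
f,T=cam('wrist'); cv2.imwrite('pics/w8.png',f['img'][100:400,120:520][...,::-1])
```

```text
16.1667 0.0493 [ 0.1 -4.1  9.2] [  3.3 -38.1  74.4]
```

View pics/w8.png

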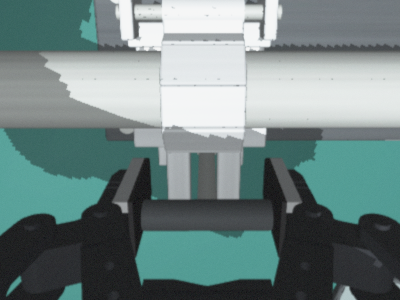

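Run:
```python
from st import *
f,T=cam('wrist'); g=cv2.cvtColor(f['img'],7)
for B in (-.05,0,.05,.1,.15,.2,.3):
    print(B,[proj(f,T,cl(p,[2,-38-58*np.sin(B),40+58*np.cos(B)]))[1].round(1)])
print('tip row',proj(f,T,cl(p,[2,-54,87])).round(1)); print(g[290:340:2,300].tolist(), [(r['position'],r['confidence']) for r in models.pinpoint('wrist','bar')[:1]])
```

```text
16.2167 0.0496 [ 0.7 -3.7 10.4] [  3.3 -38.1  74.4]
-0.05 [np.float64(298.8)]
0 [np.float64(305.5)]
0.05 [np.float64(311.8)]
0.1 [np.float64(317.9)]
0.15 [np.float64(323.6)]
0.2 [np.float64(329.0)]
0.3 [np.float64(338.5)]
tip row [325.5 323.5]
[168, 167, 167, 164, 152, 58, 48, 50, 59, 62, 65, 66, 72, 72, 75, 80, 75, 75, 72, 68, 81, 136, 137, 134, 136] [([327.7, 313.2], 0.87)]
```

>>> apply_moves(motion=[[0.001,0,-0.001,0,1],[0.002,0,-0.001,0,1],[0.003,0,-0.001,0,1],[0.004,0,-0.001,0,1],[0.004,0,-0.001,0,1],[0.004,0,-0.001,0,1]])

```text
clock: 16.82
tcp_pos: [0.5202, 0.0552, 0.0745]
eef_rot: [1.714, 2.632, 0.002]
wrist_force: [1.4, -2.4, 6.3]
gripper_width: 0.0492
gripper_force: 24.1
```

Run:
```python
from st import *
f,T=cam('wrist'); g=cv2.cvtColor(f['img'],7)
for B in (-.05,0,.05,.1):
    print(B,[proj(f,T,cl(p,[2,-38-58*np.sin(B),40+58*np.cos(B)]))[1].round(1)])
print(g[290:340:2,300].tolist(), [(r['position'],r['confidence']) for r in models.pinpoint('wrist','bar')[:1]])
```

```text
16.8167 0.0492 [ 0.3 -2.7  6.3] [  2.1 -33.1  74.5]
-0.05 [np.float64(309.8)]
0 [np.float64(316.3)]
0.05 [np.float64(322.6)]
0.1 [np.float64(328.5)]
[168, 167, 168, 169, 166, 92, 45, 53, 55, 60, 63, 66, 70, 73, 75, 75, 76, 75, 73, 72, 69, 114, 135, 135, 136] [([326.0, 314.6], 0.77)]
```

>>> apply_moves(motion=[[0.001,0,0,0,1],[0.0015,0,0,0,1],[0.0015,0,0,0,1],[0.0015,0,0,0,1]])

```text
clock: 17.25
tcp_pos: [0.5195, 0.0566, 0.0745]
eef_rot: [1.714, 2.633, 0.002]
wrist_force: [0.8, -3.0, 6.0]
gripper_width: 0.0492
gripper_force: 24.0
```

```bash
python3 st.py
```

```text
17.25 0.0492 [-0.5 -3.   6. ] [  2.1 -31.6  74.5]
```

>>> apply_moves(motion=[[0,0,0,0,0.3],[0,0,0,0,0],[0,0,0,0,0],[0,0,0,0,0],[0,0,0,0,0],[0,0,-0.02,0,0],[0,0,-0.05,0,0],[0,0,-0.08,0,0],[0,0,-0.12,0,0],[0,0,-0.12,0,0],[0,0,-0.12,0,0],[0,0,-0.12,0,0],[0,0,-0.12,0,0]])

```text
clock: 18.33
tcp_pos: [0.5178, 0.0562, 0.1927]
eef_rot: [-1.713, -2.631, 0.003]
wrist_force: [0.2, 0.2, -0.3]
gripper_width: 0.0855
gripper_force: 0.0
```

Run:
```python
from st import *
from fit import model
f,T=cam('wrist'); f2,T2=cam('side')
a=cv2.resize(f['img'][100:300,200:460],(520,400)); b=cv2.resize(f2['img'][150:250,300:410],(440,400))[:,:270] if 0 else cv2.resize(f2['img'][150:300,300:405],(280,400))
cv2.imwrite('pics/w9.png',np.hstack([a,b])[...,::-1])
for n in ['bar','fork','pin','hinge']: print(n,[(r['position'],round(r['confidence'],2)) for c in('wrist','side') for r in models.pinpoint(c,n)[:1]])
q=p.copy();q[3]=0;q[6]=.0017
for B in(-.05,0,.1): q[4]=B; d=model(q); print(B,proj(f,T,d['bar']).round(1),proj(f2,T2,d['bar']).round(1))
print(proj(f,T,d['fork']).round(1),proj(f2,T2,d['fork']).round(1),proj(f,T,d['pin']).round(1),proj(f,T,d['hinge']).round(1))
```

```text
18.3333 0.0855 [ 0.2  0.1 -0.3] [  0.4 -31.2 192.7]
bar [([329.1, 217.8], 0.63), ([348.7, 200.3], 0.71)]
fork [([346.5, 205.0], 0.94)]
pin [([323.8, 195.0], 0.93), ([347.9, 227.2], 0.96)]
hinge [([326.6, 115.8], 0.96), ([352.1, 229.8], 0.93)]
-0.05 [329.9 216.3] [348.3 201.9]
0 [329.9 220.2] [348.  201.1]
0.1 [329.9 227.7] [347.5 199.7]
[327.5 219. ] [348.2 204.6] [327.5 197.9] [327.5 118.5]
```

View pics/w9.png

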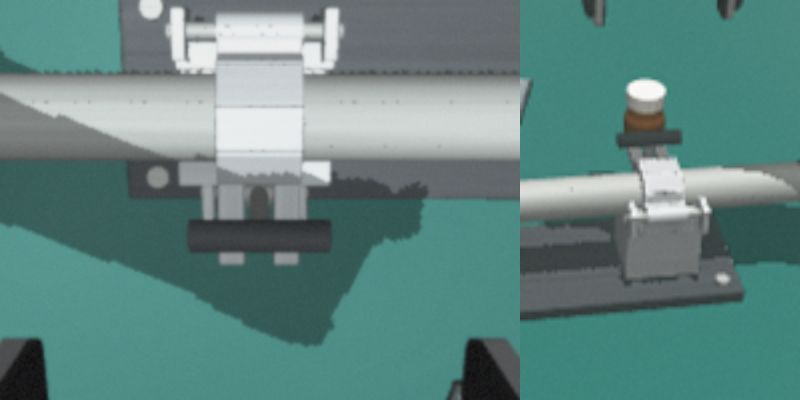

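The bar is upright across the prongs at (329,218), with the shank in the slot. The cap is closed, the tube is in place and the gripper is clear. Handing in.

```bash
python3 -c "
from cell import bot
print(bot.hand_in())"
```

```text
the job is handed in; nothing more can be done
None
```

The job is handed in at about 18 s: the cap was pressed home on the tube (15 N measured), the bolt was stood upright in the slot and released, and I never touched the screwdriver or the jar.

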